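# Gauge two meter caps and fit the right one

### The arm

A 6-joint arm with a two-finger parallel gripper is mounted at the origin on the work surface. World frame = base frame: x ahead of the robot, y to its left, z up, the work surface at z = 0. Lengths are in mm, angles in rad, forces in N, time in s.
With the tool pointing down it reaches from about 350 to 975 mm from the base axis. Payload 7.1 kg.
Tool frame: the origin (TCP) lies between the finger pads; the fingertips stand 17 mm ahead of it and the grasp point (between the pads) lies 2 mm behind it; z points along the fingers, y is the line along which they close (so a half turn about z gives the same grasp; the last joint's range is limited). The gripper opens to 88 mm and grips with 3 to 60 N. Pads are 20 mm wide; open, the fingers measure 115 mm over their backs; the gripper's body (75 mm by 178 mm) begins 61 mm behind the grasp point.
Start: joints at [1.135, 0.423, 1.63, -0, 1.089, -0.019], TCP at [252.99, 571.49, 239.675] pointing down, gripper open.
Joint ranges: [-3, 3], [-0.9, 2.11], [0.09, 2.58], [-1.31, 4.45], [0.11, 2.69], [-2.54, 2.54]. Speed limits (rad/s): [2.39, 2.39, 3.01, 3.14, 3.14, 3.14].

### API

Orientations are given as a rotation vector (axis times angle).
In Python, from workcell import ctrl gives the robot as it stands.
- The arm moves only by the shell command python3 jog.py [OPENING], which reads ROWS from standard input. ROWS is a JSON list of rows, 1 to 5 of them, each of 6 numbers: dx, dy, dz in mm, then a rotation vector rx, ry, rz in rad; each row shifts and turns the commanded pose from where the row before left it, along the tool's axes as they then stand; what a row does not reach is not made up. A row lasts 1/12 s, in which the tool goes at most 41.7 mm and 0.125 rad, less where a joint would pass 70% of its speed; a pose out of reach is approached as far as the arm can. OPENING is the finger opening in mm, set as the command begins (- or left out keeps the last). The fingers move at their own pace and stop on an object; the grip force is fixed at half the most. Time passes only in rows, so rows that do not move let the fingers close. It prints the time, the measured TCP pose, the force, the opening and the grip force at its end. Input that does not fit is refused with a message, and nothing moves.
- ctrl.get_obs(): the state, without advancing time (a new reading comes with each control period).
- ctrl.get_image(name): name is "scene" or "top" or "wrist"; returns a dict with "img" (400x640x3 uint8, red, green, blue), "fx", "fy", "cx", "cy" (pixels), "k1" (the pictures are not rectified: a ray, as slopes to the right and down, at radius r is drawn at 1 + k1 r^2 times it, then the intrinsics apply), "R" (3x3) and "t" (3): a world point X has camera coordinates R X + t. Camera axes: x right, y down, z forward; pixel columns grow to the right and rows downward; lengths in mm; the calibration is good to about 2 mm. A picture is of the moment at which its call begins. There is no depth.
- ctrl.close_job(): hands the job in; it is judged then, once.
The state is a dict: "t": time; "qpos": joint angles; "qvel": joint speeds; "joint_torque": joint torques, N m; "ee_pos": TCP position; "orientation": TCP orientation; "ft_force": force on the tool from outside, world axes, zero at the start; "moment": the same for the moment, N m; "width": finger opening in mm; "grasp_force": force on a finger pad.
Only numpy, scipy, OpenCV 4.12 (cv2) and the standard library are available. Lean on these libraries where they do the work, as an engineer would, in place of code of your own. Each camera call takes 0.05 s, during which the arm holds its last target. There are 200 camera calls.

### The job

One of the two grey flanged caps has the right rim for the flow meter, the other is oversize. Find out with the sloping gauge plate: hold a cap square to the plate and try its rim in the hole without forcing it; only the right rim slides all the way through. Draw that cap back out and seat it flange down over the spigot on the meter's neck, upright and fully home inside the lip, put the oversize cap in the shallow bin, and leave everything else on the bench where it is.

Things in the scene. Friction and masses are not known exactly. Their poses are not given: they have to be found in the camera images.
- cap_a: grey flanged cap, 0.2 to 0.45 kg, stem up. Rim 14 mm thick, 57 or 65 mm in diameter (one cap each; which is not told). Above it a cone, 52 mm at height 14 to 30 mm at height 25, then a round stem of 30 mm diameter to the top at height 95. Recess in the underside 41 mm in diameter, 10 mm deep. Origin: centre of the rim's underside; z up along the stem
- cap_b: grey flanged cap, 0.2 to 0.45 kg, stem up. Rim 14 mm thick, 57 or 65 mm in diameter (one cap each; which is not told). Above it a cone, 52 mm at height 14 to 30 mm at height 25, then a round stem of 30 mm diameter to the top at height 95. Recess in the underside 41 mm in diameter, 10 mm deep. Origin: centre of the rim's underside; z up along the stem
- gauge_plate: aluminium gauge plate on a fixed stand, 100 x 120 x 16 mm thick, tipped 32 degrees towards the robot, with one round through hole 61 mm in diameter, chamfered 1.5 mm at the upper mouth. Origin: centre of the hole in the upper face, 110 mm above the bench; z: the hole's axis, up and out; y: level, along the 120 mm. Free room below the hole: 60 mm along the axis, 92 mm wide between cheeks
- meter: dark steel flow meter lying on the bench, fixed: pipe along its x, 180 mm long with two 115 mm flanges; from its middle a neck rises to a round steel pad of 76 mm diameter. Origin: on the bench under its middle; z up
- meter_seat (a point): centre of the pad's level upper face on the meter's neck, 152 mm above the bench. On it stands the centring spigot, 36 mm in diameter and 8 mm high, its top edge chamfered 3 mm; round it a raised lip, 62 mm inside diameter, 76 mm outside, 5 mm high. The right cap sits over the spigot, inside the lip, its underside flat on the face; the oversize cap stays up on the lip
- bin: shallow yellow open bin, fixed, 170 (x) x 190 (y) x 45 mm high, walls and floor about 4 mm. Origin: centre of its underside on the bench; z up
- multimeter: orange hand multimeter lying flat, 170 x 85 x 36 mm; a bystander, to be left where it is. Origin: centre of its underside
- screwdriver: screwdriver lying on the bench, 170 mm long; a bystander, to be left where it is
- wrench: open-end wrench lying flat, 160 mm long; a bystander, to be left where it is
- bush: brass bush standing on end, 44 mm outer diameter, 35 mm high; a bystander, to be left where it is. Origin: centre of its underside
- spray: upright spray can, 52 mm diameter, 150 mm high; a bystander, to be left where it is. Origin: centre of its underside
- carton: closed cardboard carton, 100 x 70 x 50 mm; a bystander, to be left where it is. Origin: centre of its underside
- terminals: blue terminal block, 70 x 30 x 30 mm; a bystander, to be left where it is. Origin: centre of its underside

How it is judged (in metres and radians):
On the way:
1. a cap's rim is in the gauge hole, square to the plate, its underside level with or past the plate's lower face (16 mm below the upper face); only the right cap can get there (((z of cap_a in the frame of gauge_plate between -0.07 and -0.0155 m and x of cap_a in the frame of gauge_plate between -0.005 and 0.005 m and y of cap_a in the frame of gauge_plate between -0.005 and 0.005 m and angle between the z axis of cap_a and the z axis of gauge_plate, either way round below 0.12 rad) or (z of cap_b in the frame of gauge_plate between -0.07 and -0.0155 m and x of cap_b in the frame of gauge_plate between -0.005 and 0.005 m and y of cap_b in the frame of gauge_plate between -0.005 and 0.005 m and angle between the z axis of cap_b and the z axis of gauge_plate, either way round below 0.12 rad))), for 0.1 s.
At the end, for the whole second after the job is handed in: The cap that passes the gauge sits over the spigot, its underside centred within 4 mm, within 3 mm of flat on the face inside the lip, upright within 0.05 rad; the oversize cap lies or stands in the bin; both at rest (((horizontal distance between cap_a and meter_seat below 0.004 m and z of cap_a in the frame of meter_seat between -0.003 and 0.003 m and angle between cap_a's own z axis and vertical below 0.05 rad and linear speed of each of cap_a, cap_b below 0.02 m/s and x of cap_b in the frame of bin between -0.085 and 0.085 m and y of cap_b in the frame of bin between -0.095 and 0.095 m and z of cap_b in the frame of bin below 0.045 m) or (horizontal distance between cap_b and meter_seat below 0.004 m and z of cap_b in the frame of meter_seat between -0.003 and 0.003 m and angle between cap_b's own z axis and vertical below 0.05 rad and linear speed of each of cap_b, cap_a below 0.02 m/s and x of cap_a in the frame of bin between -0.085 and 0.085 m and y of cap_a in the frame of bin between -0.095 and 0.095 m and z of cap_a in the frame of bin below 0.045 m))); the robot touches nothing.
It fails at once if a cap is forced: more than 60 N between a cap and the gauge plate (contact force between any of cap_a, cap_b and gauge_plate above 60 N).
It fails at once if a bystander is shifted by more than 30 mm (distance of any of multimeter, screwdriver, wrench, bush, spray, carton, terminals from where it was at the start of the episode above 0.03 m).
It also fails if it takes over 72 s, if anything falls off the work surface, if the arm or the gripper's body presses on something with over 40 N, if the wrist force passes 120 N, or if a joint passes its speed limit or range.

## Working session

There is one attempt and no reset: what is moved stays moved. The work goes in short steps, Python scripts to look and compute and a shell command to move; the robot and the scene stay as the last step left them, time stands still between calls to the robot, and variables do not carry over. Pictures are saved under pics/ and viewed, at most 10 in all, crops included, and the job is handed in when it is done.

```bash
ls; mkdir -p pics
python3 - <<'E'
from workcell import ctrl
import cv2
for n in("scene","top"):
    d=ctrl.get_image(n); cv2.imwrite(f"pics/{n}0.png",d["img"][:,:,::-1])
    print(n,d["fx"],d["fy"],d["cx"],d["cy"],d["k1"],d["R"],d["t"])
o=ctrl.get_obs();print(o)
E
```

```text
jog.py
pics
workcell.py
scene 410.287093646445 410.287093646445 322.3255874147574 194.86705392074379 0.03044436985348049 [[ 4.42149700e-01  8.96941097e-01  5.58947190e-04]
 [ 7.09091973e-01 -3.49167182e-01 -6.12593546e-01]
 [-5.49265161e-01  2.71254397e-01 -7.90397897e-01]] [-235.173205   -273.95763325 1337.8823981 ]
top 431.0259730275858 431.0259730275858 319.9238483969202 203.27364002632515 -0.017601676476222662 [[ 0.00561538 -0.99971772 -0.02308583]
 [-0.99988955 -0.00529567 -0.01388665]
 [ 0.01376047  0.02316126 -0.99963704]] [  20.84524463  504.01862762 1158.81794587]
{'t': 0.1, 'qpos': array([ 1.13498405e+00,  4.23750295e-01,  1.63060431e+00,  2.74772097e-05,
        1.08861434e+00, -1.90016486e-02]), 'qvel': array([-1.66304889e-04,  7.74176665e-04, -3.17513965e-03, -4.09223372e-04,
        3.08658375e-04,  7.07039379e-05]), 'joint_torque': array([-4.61057007e-04, -5.45608449e+01, -2.74320906e+01,  6.45521586e-02,
        1.88939221e-02, -2.21866003e-06]), 'ee_pos': array([252.79686695, 571.06761544, 238.9918807 ]), 'orientation': array([-6.49945829e-01, -3.07328358e+00,  2.09738184e-03]), 'ft_force': array([ 0.10596531, -0.15344896, -0.95238135]), 'moment': array([ 0.04895964, -0.0352227 ,  0.00587789]), 'grasp_force': 0.0, 'width': 87.6318679004993}
```
View pics/scene0.png

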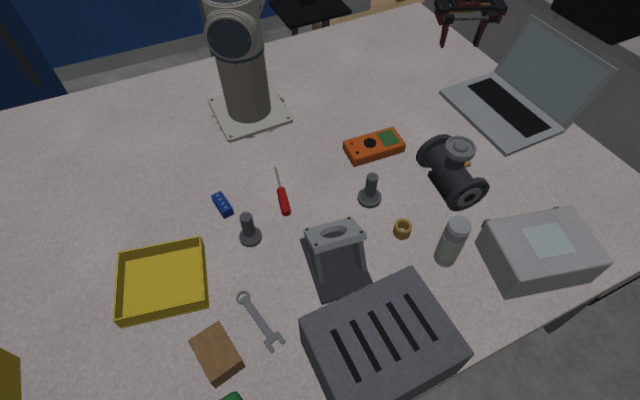

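View pics/top0.png

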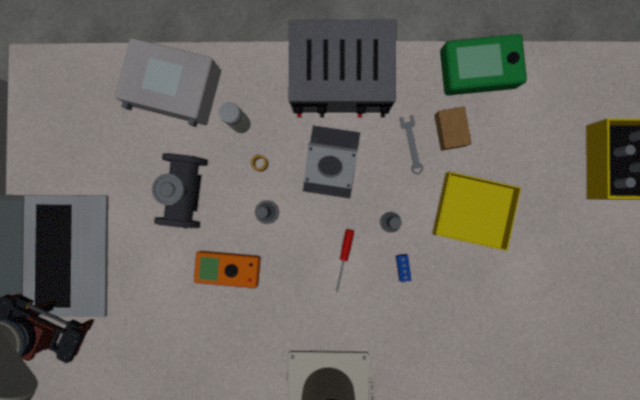

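The scene view shows the caps at (250,237) and (370,195), the plate hole at (334,231), the meter pad at (460,145) and the bin at (162,282). The top view shows the caps at (265,211) and (391,222), the hole at (330,166), the pad at (169,188) and the bin at (477,211). Next I'll enlarge both views.

Create h.py:
```python
import numpy as np, cv2
from workcell import ctrl
from scipy.spatial.transform import Rotation as Ro
def ray(d,u,v):
    x=np.array([(u-d["cx"])/d["fx"],(v-d["cy"])/d["fy"]]); p=x.copy()
    for _ in range(20): p=x/(1+d["k1"]*(p@p))
    R=np.array(d["R"]);t=np.array(d["t"])
    return -R.T@t, R.T@np.array([p[0],p[1],1])
def at(d,u,v,z):
    c,r=ray(d,u,v); return c+r*(z-c[2])/r[2]
def proj(d,X):
    X=np.atleast_2d(X); c=X@np.array(d["R"]).T+np.array(d["t"]); s=c[:,:2]/c[:,2:]
    s=s*(1+d["k1"]*(s**2).sum(1,keepdims=True))
    return s*d["fx"]+[d["cx"],d["cy"]]
```

Run:
```python
import cv2,numpy as np
a=cv2.imread("pics/top0.png");b=cv2.imread("pics/scene0.png")
def crop(im,u0,v0,w,h,s): 
    return cv2.resize(im[v0:v0+h,u0:u0+w],(w*s,h*s),interpolation=cv2.INTER_CUBIC)
def gr(c,s,u0,v0):
    for u in range(-(-u0//10)*10,u0+c.shape[1]//s,10):
        cv2.line(c,(int((u-u0+.5)*s),0),(int((u-u0+.5)*s),4),(0,0,255),1); 
        cv2.putText(c,str(u),(int((u-u0)*s),14),0,.33,(0,255,255),1)
    for v in range(-(-v0//10)*10,v0+c.shape[0]//s,10): 
        cv2.line(c,(0,int((v-v0+.5)*s)),(4,int((v-v0+.5)*s)),(0,0,255),1);cv2.putText(c,str(v),(5,int((v-v0+.5)*s)+4),0,.33,(0,255,255),1)
    return c
T=[(250,195,33,33),(374,205,33,33),(300,122,64,78),(150,150,64,78)]
S=[(234,205,33,44),(354,165,33,48),(298,210,74,45),(414,130,74,80)]
def mos(im,L):
    o=np.zeros((600,800,3),np.uint8)
    p=[(0,0),(0,300),(210,0),(500,0)] if im is a else [(0,0),(0,300),(210,0),(210,290)]
    ss=[6,6,4,4] if im is a else [6,6,6,3]
    for (u,v,w,h),(x,y),s in zip(L,p,ss):
        c=gr(crop(im,u,v,w,h,s),s,u,v); c=c[:600-y,:800-x]; o[y:y+c.shape[0],x:x+c.shape[1]]=c
    return o
cv2.imwrite("pics/tc.png",mos(a,T));cv2.imwrite("pics/sc.png",mos(b,S))
```

```text
(no output)
```

View pics/tc.png

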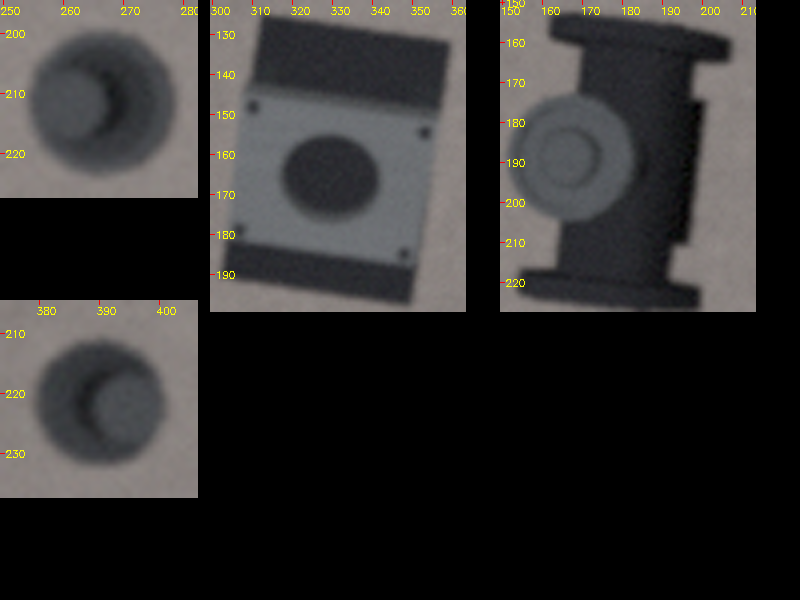

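View pics/sc.png

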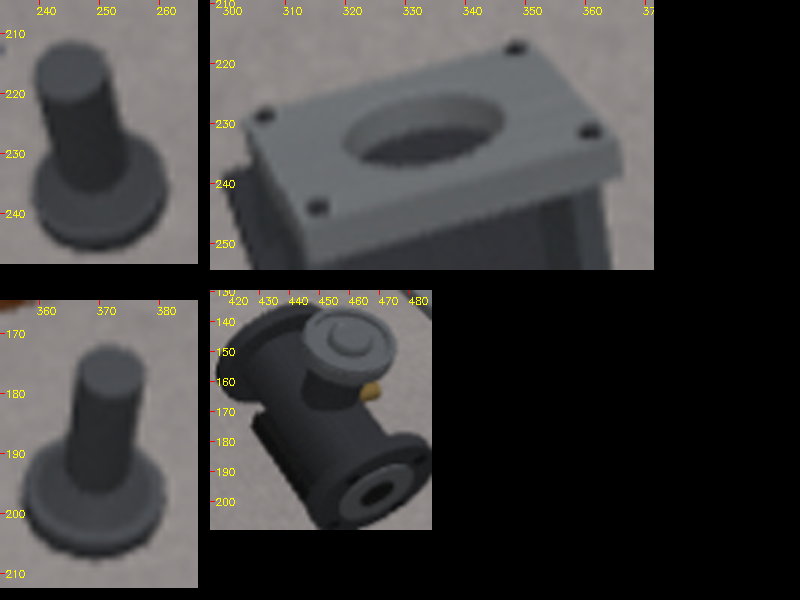

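The crops show rim widths of about 24.3 px for the left cap in the top view (about 65 mm, oversize) and 21.3 px for the right cap (about 57 mm). Now I'll locate everything from the pixels I read.

```bash
cat > loc.py <<'E'
from h import *
from scipy.optimize import least_squares
T=ctrl.get_image("top");S=ctrl.get_image("scene")
p=lambda *a:np.round(a,1)
print("big  top", p(*at(T,261.2,212.2,95)),"rim",p(*at(T,266.7,211.7,10)),"scene",p(*at(S,372.1,176.3,95)))
print("small top",p(*at(T,394.9,222.7,95)),"rim",p(*at(T,390.3,221.5,10)),"scene",p(*at(S,245.5,216.5,95)))
print("pad top lip",p(*at(T,167.5,189.1,157)),"sp",p(*at(T,167.4,189.25,160)),"scene lip",p(*at(S,460,146.5,157)),"sp",p(*at(S,460.5,144.8,160)))
print("hole top",p(*at(T,329.4,165.9,110)),"scene",p(*at(S,333.1,231.25,110)))
print("bin",p(*at(T,477,211,25)))
print("wid",np.linalg.norm(at(T,254.5,212,10)-at(T,278.8,212,10)),np.linalg.norm(at(T,379.7,221.5,10)-at(T,401,221.5,10)))
def pose(x,y,yaw):
    # z axis tips towards -x' ; x' = in-plane up-slope/down-slope
    yv=np.array([-np.sin(yaw),np.cos(yaw),0]); f=np.array([np.cos(yaw),np.sin(yaw),0])
    z=-np.sin(.5585)*f+np.cos(.5585)*np.array([0,0,1]); xv=np.cross(yv,z)
    return np.array([xv,yv,z]).T,np.array([x,y,110.])
sg=np.array([[1,1],[1,-1],[-1,1],[-1,-1]])
def pts(q):
    R,t=pose(*q[:3]); return np.vstack([t,t+(sg*[q[3],q[4]])@R[:,:2].T])
mT=np.array([[329.4,165.9],[310.25,148.25],[353.25,154.5],[306.75,179],[348,185]])
mS=np.array([[333.1,231.25],[348.3,217.5],[306.5,228.8],[360.7,231.5],[315.3,244.2]])
# far side (x'+) is top of the slope
def f(q): P=pts(q); return np.r_[(proj(T,P)-mT).ravel(),(proj(S,P)-mS[[0,1,2,3,4]]).ravel()]
E
python3 - <<'E'
from loc import *
for perm in ([0,1,2,3,4],[0,3,4,1,2]):
    g=lambda q:np.r_[(proj(T,pts(q))-mT).ravel(),(proj(S,pts(q))-mS[perm]).ravel()]
    r=least_squares(g,[485,-5,0,40,50]); print(r.x,r.cost,np.round(r.fun.reshape(-1,2),1).tolist())
E
```

```text
big  top [479.6 167.8  95. ] rim [480.4 166.5  10. ] scene [483.1 164.9  95. ]
small top [ 455.5 -164.4   95. ] rim [ 456.1 -164.9   10. ] scene [ 458.7 -165.4   95. ]
pad top lip [533.4 381.1 157. ] sp [532.9 380.2 160. ] scene lip [538.6 376.8 157. ] sp [536.4 379.  160. ]
hole top [594.2  -1.6 110. ] scene [594.8  -4.1 110. ]
bin [ 485.5 -390.4   25. ]
wid 65.61588159448527 56.776259750082254
[ 5.92383720e+02 -2.75384105e+00 -1.81428963e-01  2.08624840e+01
  5.18803456e+01] 492.69442597743944 [[0.5, 0.8], [-0.0, 6.9], [-1.0, 8.5], [1.2, -8.7], [1.1, -7.0], [0.0, -1.0], [9.5, 11.1], [6.3, 10.7], [-8.5, -10.0], [-6.3, -12.4]]
[ 5.92137061e+02 -2.72498293e+00 -1.43515824e-01  4.21134857e+01
  5.20127614e+01] 1.795512820832028 [[0.5, 0.9], [0.4, -0.2], [0.3, -0.2], [0.5, -0.3], [0.3, -0.2], [-0.0, -1.1], [0.4, -0.0], [0.4, 0.0], [0.4, -0.0], [0.2, 0.1]]
```

```bash
cat >> h.py <<'E'
def st():
    o=ctrl.get_obs(); return o,Ro.from_rotvec(o["orientation"]).as_matrix(),np.array(o["ee_pos"])
def to(x,y,z):
    o,R,p=st(); print("t",round(o["t"],1),"p",p.round(1),"d_tool",(R.T@(np.array([x,y,z])-p)).round(1))
E
python3 - <<'E'
from h import *
o,R,p=st();print(R.round(3))
to(481,166,170);to(481,166,75)
from loc import *
g=lambda q:np.r_[(proj(T,pts(q))-mT)[1:].ravel(),(proj(S,pts(q))-mS[[0,3,4,1,2]])[1:].ravel()]
r=least_squares(g,[485,-5,-.1,40,50]); print(r.x,r.cost)
E
```

```text
[[-0.914  0.405 -0.   ]
 [ 0.405  0.914 -0.001]
 [ 0.    -0.001 -1.   ]]
t 0.2 p [252.9 571.2 239.2] d_tool [-372.6 -278.1   69.5]
t 0.2 p [252.9 571.2 239.2] d_tool [-372.6 -278.   164.5]
big  top [479.6 167.8  95. ] rim [480.4 166.5  10. ] scene [483.1 164.9  95. ]
small top [ 455.5 -164.4   95. ] rim [ 456.1 -164.9   10. ] scene [ 458.7 -165.4   95. ]
pad top lip [533.4 381.1 157. ] sp [532.9 380.2 160. ] scene lip [538.6 376.8 157. ] sp [536.4 379.  160. ]
hole top [594.2  -1.6 110. ] scene [594.8  -4.1 110. ]
bin [ 485.5 -390.4   25. ]
wid 65.61588159448527 56.776259750082254
[ 5.91567215e+02 -2.69074537e+00 -1.43476011e-01  4.21782135e+01
  5.20204289e+01] 0.5001507491354173
```

```bash
echo '[[-28.7,-21.4,0,0,0,0],[-28.7,-21.4,0,0,0,0],[-28.7,-21.4,0,0,0,0],[-28.7,-21.4,0,0,0,0],[-28.7,-21.4,0,0,0,0]]' | python3 jog.py 88
echo '[[-28.7,-21.4,0,0,0,0],[-28.7,-21.4,0,0,0,0],[-28.7,-21.4,0,0,0,0],[-28.7,-21.4,0,0,0,0],[-28.7,-21.4,0,0,0,0]]' | python3 jog.py
echo '[[-28.7,-21.4,10,0,0,0],[-28.7,-21.4,10,0,0,0],[-28.7,-21.4,10,0,0,0],[0,0,0,0,0,0]]' | python3 jog.py
python3 - <<'E'
from h import *
to(481,166,75)
d=ctrl.get_image("wrist");cv2.imwrite("pics/w1.png",d["img"][:,:,::-1])
print(d["R"],d["t"],d["fx"],proj(d,[[481,166,95],[481,166,0]]))
print(st()[0]["qpos"])
E
```

```text
t: 0.72
ee_pos: [341.3, 414.1, 239.7]
orientation: [0.649, 3.074, -0.0]
ft_force: [0.3, 1.1, -0.4]
width: 88.0
grasp_force: 0.0
t: 1.13
ee_pos: [429.3, 258.1, 239.9]
orientation: [0.65, 3.073, 0.0]
ft_force: [0.1, -0.2, 0.7]
width: 88.0
grasp_force: 0.0
t: 1.47
ee_pos: [483.1, 161.6, 208.3]
orientation: [-0.656, -3.072, 0.003]
ft_force: [-0.1, 0.4, -0.4]
width: 87.9
grasp_force: 0.0
t 1.5 p [483.1 161.6 208.3] d_tool [  3.7   3.5 133.3]
[[ 4.08621570e-01  9.12703901e-01  3.85625136e-05]
 [ 8.75554610e-01 -3.92001599e-01  2.82380719e-01]
 [ 2.57745101e-01 -1.15353089e-01 -9.59302417e-01]] [-345.30351728 -386.15714811  254.86058547] 358.8983711658469 [[328.33438139 194.78530204]
 [327.39599469 169.13997464]]
[ 3.03600189e-01  2.96408808e-01  1.90776760e+00 -3.10246712e-04
  9.38905036e-01 -8.45676744e-01]
```

View pics/w1.png

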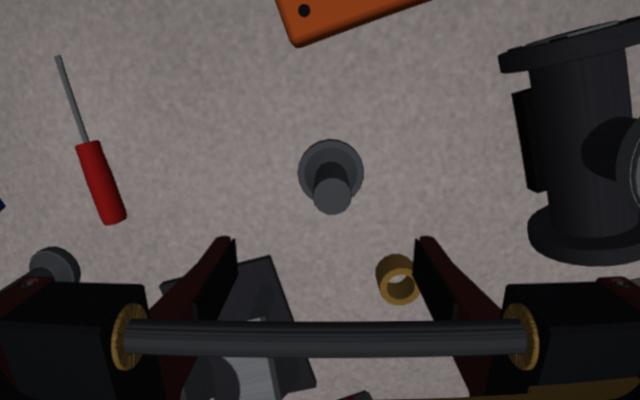

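The stem top is at (332,195.5), about 2 mm along tool y from the prediction, which is fine. I'll descend and grip.

```bash
echo '[[1.8,2.5,30,0,0,0],[1.9,2.5,30,0,0,0],[0,0,30,0,0,0],[0,0,25,0,0,0],[0,0,15,0,0,0]]' | python3 jog.py
echo '[[0,0,5,0,0,0],[0,0,0,0,0,0],[0,0,0,0,0,0],[0,0,0,0,0,0],[0,0,0,0,0,0]]' | python3 jog.py 10
echo '[[0,0,0,0,0,0],[0,0,0,0,0,0],[0,0,0,0,0,0],[0,0,0,0,0,0],[0,0,0,0,0,0]]' | python3 jog.py
python3 -c "
from h import *
to(485,-390,200)"
```

```text
t: 1.93
ee_pos: [478.6, 172.8, 77.6]
orientation: [-0.648, -3.072, 0.002]
ft_force: [0.1, 0.3, 0.1]
width: 87.5
grasp_force: 0.0
t: 2.35
ee_pos: [481.0, 172.6, 76.0]
orientation: [0.649, 3.072, 0.002]
ft_force: [-0.3, -0.5, -0.0]
width: 58.0
grasp_force: 0.0
t: 2.77
ee_pos: [479.8, 171.9, 74.6]
orientation: [-0.65, -3.073, 0.001]
ft_force: [-0.7, -2.8, 1.6]
width: 29.8
grasp_force: 29.9
t 2.8 p [479.8 171.9  74.6] d_tool [-232.2 -511.7 -125.2]
```

```bash
echo '[[0,0,-25,0,0,0],[0,0,-35,0,0,0],[0,0,-35,0,0,0],[0,0,-30,0,0,0],[-15.5,-34.1,0,0,0,0]]' | python3 jog.py
echo '[[-15.5,-34.1,0,0,0,0],[-15.5,-34.1,0,0,0,0],[-15.5,-34.1,0,0,0,0],[-15.5,-34.1,0,0,0,0],[-15.5,-34.1,0,0,0,0]]' | python3 jog.py
echo '[[-15.5,-34.1,0,0,0,0],[-15.5,-34.1,0,0,0,0],[-15.5,-34.1,0,0,0,0],[-15.5,-34.1,0,0,0,0],[-15.5,-34.1,0,0,0,0]]' | python3 jog.py
echo '[[-15.5,-34.1,0,0,0,0],[-15.5,-34.1,0,0,0,0],[-15.5,-34.1,0,0,0,0],[-15.5,-34.1,0,0,0,0],[0,0,0,0,0,0]]' | python3 jog.py
python3 -c "
from h import *
to(485,-390,82);print(st()[0]['qpos'])"
```

```text
t: 3.18
ee_pos: [484.6, 139.2, 205.3]
orientation: [0.642, 3.065, 0.011]
ft_force: [2.3, -0.6, -2.9]
width: 29.7
grasp_force: 30.0
t: 3.6
ee_pos: [481.6, -54.1, 199.3]
orientation: [-0.65, -3.073, -0.0]
ft_force: [1.0, -0.4, -4.0]
width: 29.6
grasp_force: 30.0
t: 4.02
ee_pos: [483.4, -241.5, 199.0]
orientation: [-0.65, -3.073, -0.001]
ft_force: [0.7, -0.2, -3.7]
width: 29.8
grasp_force: 30.0
t: 4.43
ee_pos: [485.6, -396.0, 199.3]
orientation: [0.655, 3.07, -0.005]
ft_force: [0.1, 0.1, -3.7]
width: 29.3
grasp_force: 30.0
t 4.4 p [ 485.6 -396.   199.3] d_tool [  3.4   5.5 117.3]
[-7.02321726e-01  4.70201859e-01  1.65848511e+00 -1.85063944e-03
  1.00940675e+00 -1.85162299e+00]
```

```bash
echo '[[0,0,30,0,0,0],[0,0,30,0,0,0],[0,0,30,0,0,0],[0,0,20,0,0,0],[0,0,7,0,0,0]]' | python3 jog.py
echo '[[0,0,2,0,0,0],[0,0,0,0,0,0],[0,0,0,0,0,0]]' | python3 jog.py
echo '[[0,0,0,0,0,0],[0,0,0,0,0,0],[0,0,0,0,0,0],[0,0,0,0,0,0],[0,0,0,0,0,0]]' | python3 jog.py 88
echo '[[0,0,-20,0,0,0],[0,0,-40,0,0,0],[0,0,-40,0,0,0],[0,0,-35,0,0,0],[0,0,0,0,0,0]]' | python3 jog.py
python3 -c "
from h import *
to(457,-165,210)
d=ctrl.get_image('scene');cv2.imwrite('pics/s2.png',d['img'][200:380,60:330,::-1])"
```

```text
t: 4.85
ee_pos: [483.3, -387.5, 78.5]
orientation: [-0.649, -3.067, -0.006]
ft_force: [-16.8, 8.0, 42.7]
width: 29.4
grasp_force: 30.0
t: 5.1
ee_pos: [486.3, -390.0, 81.4]
orientation: [0.65, 3.072, -0.001]
ft_force: [0.8, 0.1, -3.8]
width: 29.5
grasp_force: 30.0
t: 5.52
ee_pos: [486.0, -389.9, 81.3]
orientation: [0.65, 3.073, -0.001]
ft_force: [-0.2, 0.1, -0.3]
width: 59.4
grasp_force: 0.0
t: 5.93
ee_pos: [488.9, -392.3, 223.6]
orientation: [0.648, 3.063, -0.009]
ft_force: [-0.3, -0.8, 1.8]
width: 87.1
grasp_force: 0.0
t 5.9 p [ 488.9 -392.3  223.6] d_tool [121.3 195.   11.5]
```

View pics/s2.png

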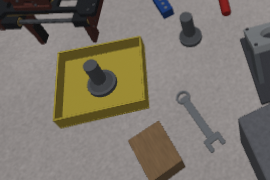

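The oversize cap stands in the bin at about (97,82) in the crop. Next is the small cap.

```bash
echo '[[17.3,27.9,0,0,0,0],[17.3,27.9,0,0,0,0],[17.3,27.9,0,0,0,0],[17.3,27.9,0,0,0,0],[17.3,27.9,0,0,0,0]]' | python3 jog.py
echo '[[17.3,27.9,5,0,0,0],[17.5,27.6,5,0,0,0],[0,0,0,0,0,0],[0,0,0,0,0,0],[0,0,0,0,0,0]]' | python3 jog.py
python3 - <<'E'
from h import *
to(457,-165,73)
d=ctrl.get_image("wrist");cv2.imwrite("pics/w2.png",d["img"][:,:,::-1])
print(proj(d,[[457,-165,95]]))
c=cv2.cvtColor(d["img"],cv2.COLOR_RGB2GRAY)[120:260,250:420];cv2.imwrite("pics/w2c.png",cv2.resize(c,None,fx=4,fy=4,interpolation=2))
E
```

```text
t: 6.4
ee_pos: [461.8, -225.4, 214.4]
orientation: [-0.65, -3.071, -0.001]
ft_force: [0.5, 0.1, -0.2]
width: 87.8
grasp_force: 0.0
t: 6.82
ee_pos: [453.8, -162.3, 205.2]
orientation: [-0.649, -3.073, 0.0]
ft_force: [-1.0, -0.7, -0.0]
width: 87.8
grasp_force: 0.0
t 6.8 p [ 453.8 -162.3  205.2] d_tool [ -4.1  -1.1 132.2]
[[322.33143545 205.97596965]]
```

View pics/w2c.png

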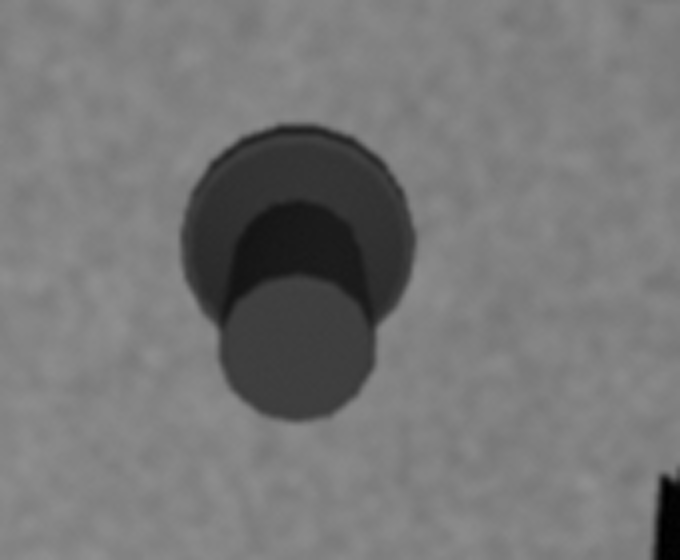

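Stem top is at (323.9,206.2) against a predicted (322.3,206.0). I'll descend and grip.

```bash
echo '[[-2,0,25,0,0,0],[-2.1,0,30,0,0,0],[0,0,30,0,0,0],[0,0,25,0,0,0],[0,0,12,0,0,0]]' | python3 jog.py
echo '[[0,0,7,0,0,0],[0,0,2,0,0,0],[0,0,0,0,0,0],[0,0,0,0,0,0],[0,0,0,0,0,0]]' | python3 jog.py
echo '[[0,0,0,0,0,0],[0,0,0,0,0,0],[0,0,0,0,0,0],[0,0,0,0,0,0],[0,0,0,0,0,0]]' | python3 jog.py 10
echo '[[0,0,0,0,0,0],[0,0,0,0,0,0],[0,0,0,0,0,0],[0,0,0,0,0,0],[0,0,0,0,0,0]]' | python3 jog.py
python3 - <<'E'
from loc import *
o,R,p=st();print(o["t"],p,R.round(3),o["qpos"])
for yaw in(-.1435,):
  Rp,tp=pose(591.8,-2.7,yaw); z=Rp[:,2]
  Rt=np.array(R); a=Rt[:,2]; v=np.cross(a,-z)
  w=v/np.linalg.norm(v)*np.arccos(a@-z); print("rot tool",R.T@w)
  for h in(60,20,0,-20): q=tp+z*(h+73); print(h,q.round(1),"d",(R.T@(q-p)).round(1))
E
```

```text
t: 7.28
ee_pos: [456.3, -164.7, 80.7]
orientation: [-0.652, -3.07, -0.001]
ft_force: [-0.8, -0.2, -0.5]
width: 87.8
grasp_force: 0.0
t: 7.7
ee_pos: [458.2, -164.4, 75.6]
orientation: [0.65, 3.072, -0.001]
ft_force: [-0.3, 0.2, -0.2]
width: 87.7
grasp_force: 0.0
t: 8.12
ee_pos: [457.6, -163.9, 74.9]
orientation: [0.65, 3.073, -0.0]
ft_force: [0.1, 0.2, 0.0]
width: 58.1
grasp_force: 0.0
t: 8.53
ee_pos: [457.4, -163.9, 74.6]
orientation: [-0.65, -3.073, 0.0]
ft_force: [-0.6, -1.0, -0.7]
width: 29.5
grasp_force: 30.0
big  top [479.6 167.8  95. ] rim [480.4 166.5  10. ] scene [483.1 164.9  95. ]
small top [ 455.5 -164.4   95. ] rim [ 456.1 -164.9   10. ] scene [ 458.7 -165.4   95. ]
pad top lip [533.4 381.1 157. ] sp [532.9 380.2 160. ] scene lip [538.6 376.8 157. ] sp [536.4 379.  160. ]
hole top [594.2  -1.6 110. ] scene [594.8  -4.1 110. ]
bin [ 485.5 -390.4   25. ]
wid 65.61588159448527 56.776259750082254
8.6333 [ 457.37348021 -163.95768498   74.60321849] [[-0.914  0.405 -0.   ]
 [ 0.405  0.914  0.   ]
 [ 0.    -0.    -1.   ]] [-3.68682117e-01  4.96550308e-01  2.02764667e+00 -5.33822053e-05
  6.17577580e-01 -1.52259868e+00]
rot tool [-1.50805162e-01 -5.37945954e-01  2.54109884e-21]
60 [522.    7.4 222.8] d [  10.3  182.8 -148.2]
20 [543.    4.3 188.9] d [ -10.2  188.6 -114.3]
0 [553.5   2.8 171.9] d [-20.4 191.4 -97.3]
-20 [564.    1.3 154.9] d [-30.6 194.3 -80.4]
```

```bash
echo '[[0,0,-25,0,0,0],[0,0,-35,0,0,0],[0,0,-35,0,0,0],[1.5,20,-30,0,0,0],[1.5,30,-20,0,0,0]]' | python3 jog.py
echo '[[1.5,35,-5,0,0,0],[1.5,35,0,0,0,0],[1.5,30,0,0,0,0],[1,20,0,0,0,0],[1,13,0,0,0,0]]' | python3 jog.py
echo '[[0,0,0,-0.0302,-0.1076,0],[0,0,0,-0.0302,-0.1076,0],[0,0,0,-0.0302,-0.1076,0],[0,0,0,-0.0302,-0.1076,0],[0,0,0,-0.030,-0.1076,0]]' | python3 jog.py
echo '[[0,0,0,0,0,0],[0,0,0,0,0,0],[0,0,0,0,0,0]]' | python3 jog.py
python3 - <<'E'
from loc import *
o,R,p=st();print(o["t"],p,R.round(3),o["qpos"],o["ft_force"])
Rp,tp=pose(591.8,-2.7,-.1435)
print("cap in plate", (Rp.T@(p+R[:,2]*74.6-tp)).round(1),"axis",(Rp.T@R[:,2]).round(4))
d=ctrl.get_image("wrist");cv2.imwrite("pics/w3.png",d["img"][:,:,::-1])
print(proj(d,pts([591.8,-2.7,-.1435,42.2,52])).round(1))
E
```

```text
t: 9.05
ee_pos: [475.3, -118.0, 222.4]
orientation: [0.654, 3.07, -0.001]
ft_force: [2.3, 0.2, -3.0]
width: 29.3
grasp_force: 30.0
t: 9.47
ee_pos: [523.1, 9.3, 224.5]
orientation: [-0.647, -3.074, -0.0]
ft_force: [0.2, 0.6, -1.5]
width: 29.2
grasp_force: 30.0
t: 9.88
ee_pos: [521.7, 6.2, 224.5]
orientation: [0.539, 2.541, 0.044]
ft_force: [0.5, -1.9, -2.1]
width: 29.3
grasp_force: 30.0
t: 10.13
ee_pos: [523.9, 5.7, 224.9]
orientation: [0.541, 2.545, 0.041]
ft_force: [0.5, -0.4, -3.0]
width: 29.6
grasp_force: 30.0
big  top [479.6 167.8  95. ] rim [480.4 166.5  10. ] scene [483.1 164.9  95. ]
small top [ 455.5 -164.4   95. ] rim [ 456.1 -164.9   10. ] scene [ 458.7 -165.4   95. ]
pad top lip [533.4 381.1 157. ] sp [532.9 380.2 160. ] scene lip [538.6 376.8 157. ] sp [536.4 379.  160. ]
hole top [594.2  -1.6 110. ] scene [594.8  -4.1 110. ]
bin [ 485.5 -390.4   25. ]
wid 65.61588159448527 56.776259750082254
10.2333 [524.60267476   5.66819425 225.24445169] [[-0.777  0.37   0.509]
 [ 0.386  0.919 -0.078]
 [-0.497  0.136 -0.857]] [ 0.04438767  0.14709681  2.19433119 -0.36639401  0.2853884  -0.78168358] [ 0.63817006 -1.14629295 -2.43475997]
cap in plate [ 2.4 -1.7 59. ] axis [-0.0171 -0.0047 -0.9998]
[[325.9 190.4]
 [400.5 221.7]
 [280.3 253. ]
 [376.3 121.1]
 [247.8 157.7]]
```

View pics/w3.png

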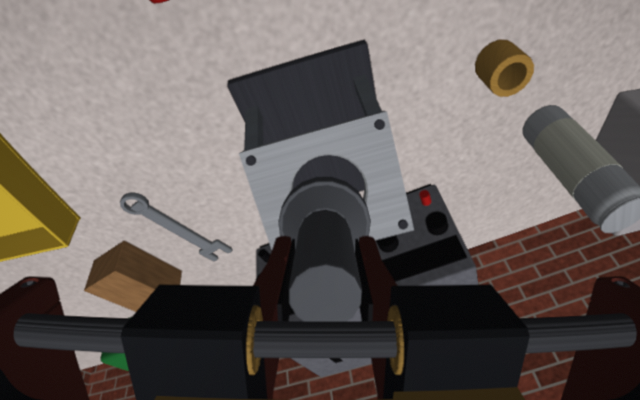

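Screws are at (380,125), (251,160) and (403,225), about (+3.2,+3.2) px from predicted. I'll check the held rim against its model so I can separate camera bias from plate error.

Run:
```python
from loc import *
o,R,p=st()
d=ctrl.get_image("wrist")
a=np.linspace(0,2*np.pi,90)
C=lambda r:np.c_[r*np.cos(a),r*np.sin(a)]
s=4;u0,v0=235,105
im=cv2.resize(np.ascontiguousarray(d["img"][v0:v0+150,u0:u0+185,::-1]),None,fx=s,fy=s,interpolation=2)
def dr(X,c):
    q=((proj(d,X)-[u0,v0]+.5)*s).astype(int); cv2.polylines(im,[q.reshape(-1,1,2)],True,c,1)
for zz,c in((74.6,(0,255,0)),(60.6,(255,255,0))): dr(p+R[:,2]*zz+C(28.5)@R[:,:2].T,c)
Rp,tp=pose(594.7,-1.4,-.1435)
dr(tp+C(30.5)@Rp[:,:2].T,(0,0,255)); dr(tp+(np.array([[50,60],[50,-60],[-50,-60],[-50,60]]))@Rp[:,:2].T,(0,0,255))
cv2.imwrite("pics/w3c.png",im)
```

```text
big  top [479.6 167.8  95. ] rim [480.4 166.5  10. ] scene [483.1 164.9  95. ]
small top [ 455.5 -164.4   95. ] rim [ 456.1 -164.9   10. ] scene [ 458.7 -165.4   95. ]
pad top lip [533.4 381.1 157. ] sp [532.9 380.2 160. ] scene lip [538.6 376.8 157. ] sp [536.4 379.  160. ]
hole top [594.2  -1.6 110. ] scene [594.8  -4.1 110. ]
bin [ 485.5 -390.4   25. ]
wid 65.61588159448527 56.776259750082254
```

View pics/w3c.png

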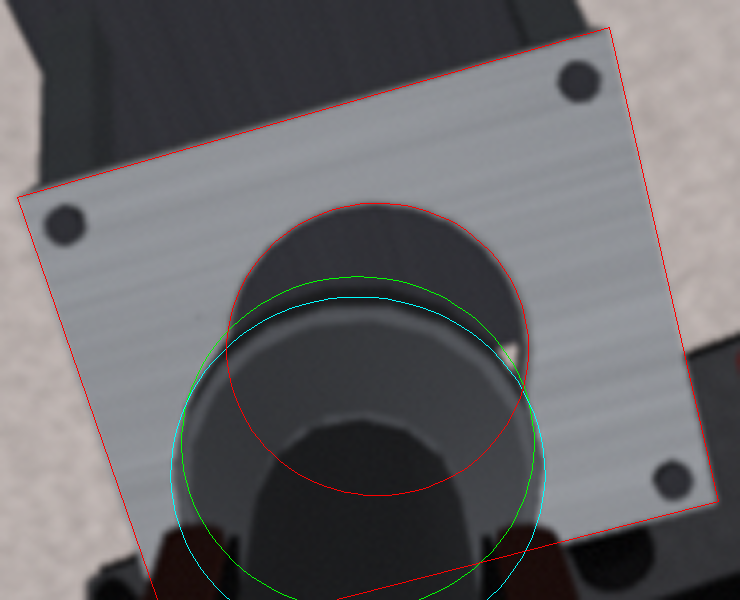

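The red plate outline at (594.7,-1.4) fits the image exactly. The held rim sits about 10 crop px lower than its model, so the cap is about 1.5 mm off in tool −x. I'll work with that relative offset.

```bash
cat > g.py <<'E'
from h import *
def pose(x,y,yaw,z0=110.):
    yv=np.array([-np.sin(yaw),np.cos(yaw),0]); f=np.array([np.cos(yaw),np.sin(yaw),0])
    z=-np.sin(.5585)*f+np.cos(.5585)*np.array([0,0,1]); return np.array([np.cross(yv,z),yv,z]).T,np.array([x,y,z0])
Rp,tp=pose(594.7,-1.4,-.1435)
def rep(hs=(),L=74.6,ox=-1.5):
    o,R,p=st(); z=Rp[:,2]; a=R[:,2]; v=np.cross(a,-z); c=p+a*L+ox*R[:,0]
    print("t",round(o["t"],2),"cap in plate",(Rp.T@(c-tp)).round(2),"rot",(R.T@v).round(4),"F plate",(Rp.T@o["ft_force"]).round(1),"w",round(o["width"],1))
    for h in hs: print(h,(R.T@(tp+z*h+z*L-ox*R[:,0]-p)).round(2))
E
python3 -c "
from g import *
rep((30,10,0));print((Rp.T@st()[1]).round(3))"
```

```text
t 10.43 cap in plate [ 0.55 -3.81 60.44] rot [-0.0091 -0.0152 -0.    ] F plate [-1.7 -0.1 -1.9] w 29.3
30 [ 2.24  3.11 30.44]
10 [ 1.93  3.29 50.43]
0 [ 1.78  3.39 60.43]
[[-0.962  0.271 -0.017]
 [ 0.271  0.963 -0.005]
 [ 0.015 -0.009 -1.   ]]
```

```bash
echo '[[2,3.2,15,-0.009,-0.015,0],[0,0,15,0,0,0],[0,0,15,0,0,0],[0,0,7,0,0,0],[0,0,0,0,0,0]]' | python3 jog.py
echo '[[0,0,0,0,0,0],[0,0,0,0,0,0],[0,0,0,0,0,0]]' | python3 jog.py
python3 -c "
from g import *
rep((0,))"
```

```text
t: 10.85
ee_pos: [550.1, 5.5, 178.4]
orientation: [0.536, 2.53, 0.047]
ft_force: [0.1, 0.5, -2.9]
width: 29.4
grasp_force: 30.0
t: 11.1
ee_pos: [549.9, 5.7, 180.4]
orientation: [0.535, 2.527, 0.049]
ft_force: [0.4, 0.3, -2.6]
width: 29.7
grasp_force: 30.0
t 11.1 cap in plate [0.32 0.21 9.11] rot [0.0004 0.0006 0.    ] F plate [-1.1  0.4 -2.4] w 29.7
0 [ 0.21 -0.26  9.11]
```

Well aligned and square. I'll ease in, watching the force.

```bash
echo '[[0,0,3,0,0,0],[0,0,3,0,0,0],[0,0,2,0,0,0],[0,0,0,0,0,0]]' | python3 jog.py
python3 -c "
from g import *
rep()"
echo '[[0,0,1.5,0,0,0],[0,0,1.5,0,0,0],[0,0,0,0,0,0]]' | python3 jog.py
python3 -c "
from g import *
rep()"
```

```text
t: 11.43
ee_pos: [554.1, 5.0, 172.7]
orientation: [0.535, 2.528, 0.048]
ft_force: [-0.7, 1.0, -1.7]
width: 29.4
grasp_force: 30.0
t 11.43 cap in plate [-0.2   0.17  0.36] rot [-0.     -0.0003 -0.    ] F plate [-1.6  0.9 -1. ] w 29.4
t: 11.68
ee_pos: [555.6, 4.8, 170.2]
orientation: [0.535, 2.528, 0.048]
ft_force: [-0.0, -0.5, -2.1]
width: 29.1
grasp_force: 30.0
t 11.68 cap in plate [-0.26  0.17 -2.6 ] rot [-0.     -0.0004 -0.    ] F plate [-1.1 -0.5 -1.8] w 29.1
```

No contact so far. I'll keep going in.

```bash
echo '[[0,0,1.5,0,0,0],[0,0,1.5,0,0,0],[0,0,2,0,0,0],[0,0,0,0,0,0]]' | python3 jog.py
python3 -c "
from g import *
rep()"
echo '[[0,0,2,0,0,0],[0,0,2,0,0,0],[0,0,2,0,0,0],[0,0,0,0,0,0]]' | python3 jog.py
python3 -c "
from g import *
rep()"
```

```text
t: 12.02
ee_pos: [558.3, 4.4, 165.9]
orientation: [0.535, 2.528, 0.048]
ft_force: [0.1, 0.7, -3.3]
width: 29.7
grasp_force: 30.0
t 12.02 cap in plate [-0.24  0.19 -7.67] rot [ 0.     -0.0004 -0.    ] F plate [-1.8  0.7 -2.8] w 29.7
t: 12.35
ee_pos: [561.4, 4.0, 160.7]
orientation: [0.535, 2.528, 0.048]
ft_force: [-0.9, -0.5, -1.9]
width: 29.4
grasp_force: 30.0
t 12.35 cap in plate [ -0.28   0.19 -13.7 ] rot [-0.     -0.0005  0.    ] F plate [-1.7 -0.6 -1.2] w 29.4
```

```bash
echo '[[0,0,2.5,0,0,0],[0,0,2.5,0,0,0],[0,0,2.5,0,0,0],[0,0,2.5,0,0,0],[0,0,0,0,0,0]]' | python3 jog.py
echo '[[0,0,0,0,0,0],[0,0,0,0,0,0],[0,0,0,0,0,0]]' | python3 jog.py
python3 -c "
from g import *
rep()"
echo '[[0,0,-2,0,0,0],[0,0,-4,0,0,0],[0,0,-6,0,0,0],[0,0,-8,0,0,0],[0,0,-10,0,0,0]]' | python3 jog.py
echo '[[0,0,-20,0,0,0],[0,0,-30,0,0,0],[0,0,-30,0,0,0],[0,0,-15,0,0,0],[0,0,0,0,0,0]]' | python3 jog.py
python3 - <<'E'
from g import *
rep()
o,R,p=st(); v=np.cross(R[:,2],[0,0,-1]); w=v/np.linalg.norm(v)*np.arccos(-R[2,2]); print("rot",(R.T@w).round(4),"norm",np.linalg.norm(w))
R2=Ro.from_rotvec(w).as_matrix()@R
for q in((535.5,379.3,290),): print((R2.T@(np.array(q)-p)).round(1)); print(R2.round(3))
print(o["qpos"])
E
```

```text
t: 12.77
ee_pos: [566.7, 3.3, 152.2]
orientation: [0.535, 2.528, 0.048]
ft_force: [-0.3, -0.7, -1.7]
width: 29.5
grasp_force: 30.0
t: 13.02
ee_pos: [566.6, 3.3, 152.7]
orientation: [0.535, 2.528, 0.049]
ft_force: [0.8, 0.4, -1.8]
width: 29.4
grasp_force: 30.0
t 13.02 cap in plate [ -0.09   0.21 -23.28] rot [ 0.0002 -0.0001  0.    ] F plate [-0.4  0.5 -1.9] w 29.4
t: 13.43
ee_pos: [550.5, 5.6, 178.1]
orientation: [0.535, 2.529, 0.048]
ft_force: [0.2, -0.7, -1.5]
width: 29.4
grasp_force: 30.0
t: 13.85
ee_pos: [500.8, 13.1, 261.6]
orientation: [0.534, 2.524, 0.051]
ft_force: [1.0, 0.5, -2.7]
width: 29.6
grasp_force: 30.0
t 13.85 cap in plate [  1.58   0.62 104.34] rot [ 0.0027  0.0039 -0.    ] F plate [-0.7  0.6 -2.7] w 29.6
rot [ 0.1538  0.5415 -0.    ] norm 0.5629387157777029
[116.7 348.8 -28.4]
[[-0.914  0.405 -0.   ]
 [ 0.405  0.914  0.   ]
 [ 0.    -0.    -1.   ]]
[ 0.06645739  0.03617452  2.21718886 -0.32391873  0.35191974 -0.8129113 ]
```

The small cap passed the gauge, reaching −23 mm with no load. Next I'll level the tool and move near the meter.

```bash
echo '[[0,0,0,0.0308,0.1083,0],[0,0,0,0.0308,0.1083,0],[0,0,0,0.0308,0.1083,0],[0,0,0,0.0308,0.1083,0],[0,0,0,0.0306,0.1083,0]]' | python3 jog.py
echo '[[5.7,20,-1.4,0,0,0],[5.7,36,-1.4,0,0,0],[5.7,38,-1.4,0,0,0],[5.7,38,-1.4,0,0,0],[5.7,38,-1.4,0,0,0]]' | python3 jog.py
echo '[[5.7,38,-1.4,0,0,0],[5.7,38,-1.4,0,0,0],[5.7,38,-1.4,0,0,0],[5.7,38,-1.4,0,0,0],[5.7,26,-1.4,0,0,0]]' | python3 jog.py
echo '[[0,0,0,0,0,0],[0,0,0,0,0,0],[0,0,0,0,0,0]]' | python3 jog.py
python3 - <<'E'
from g import *
o,R,p=st();print(o["t"],p,R.round(4).tolist(),o["width"])
d=ctrl.get_image("wrist")
a=np.linspace(0,2*np.pi,90); C=lambda r:np.c_[r*np.cos(a),r*np.sin(a)]
c0=np.array([534.5,379.8,0]); q=proj(d,[c0+[0,0,157],c0+[0,0,160]]);print(q)
u0,v0=int(q[0][0])-92,int(q[0][1])-70; s=4;print(u0,v0)
v0=max(v0,0)
im=cv2.resize(np.ascontiguousarray(d["img"][v0:v0+150,u0:u0+185,::-1]),None,fx=s,fy=s,interpolation=2)
def dr(X,c):
    q=((proj(d,X)-[u0,v0]+.5)*s).astype(int); cv2.polylines(im,[q.reshape(-1,1,2)],True,c,1)
for zz,c in((74.6,(0,255,0)),(60.6,(255,255,0))): dr(p+R[:,2]*zz+C(28.5)@R[:,:2].T,c)
E3=np.eye(3)[:2]
dr(c0+[0,0,157]+C(38)@E3,(0,0,255)); dr(c0+[0,0,157]+C(31)@E3,(0,0,255)); dr(c0+[0,0,160]+C(15)@E3,(0,0,255))
cv2.imwrite("pics/w4c.png",im); np.save("w4.npy",d,allow_pickle=True)
E
```

```text
t: 14.27
ee_pos: [501.7, 12.6, 258.6]
orientation: [-0.65, -3.065, 0.003]
ft_force: [1.1, -0.9, -2.5]
width: 29.7
grasp_force: 30.0
t: 14.68
ee_pos: [544.7, 181.1, 263.9]
orientation: [-0.652, -3.068, 0.004]
ft_force: [0.7, -0.2, -3.2]
width: 29.7
grasp_force: 30.0
t: 15.1
ee_pos: [591.2, 357.1, 270.0]
orientation: [-0.65, -3.069, 0.002]
ft_force: [0.7, -1.0, -1.6]
width: 29.1
grasp_force: 30.0
t: 15.35
ee_pos: [589.9, 353.2, 270.2]
orientation: [-0.65, -3.068, 0.006]
ft_force: [0.1, -0.1, -2.1]
width: 29.2
grasp_force: 30.0
15.35 [589.92658885 353.23692486 270.17310759] [[-0.914, 0.4057, -0.0064], [0.4057, 0.914, -0.0024], [0.0049, -0.0048, -1.0]] 29.18113955350412
[[326.98677452 116.7899359 ]
 [327.00177164 117.03032959]]
234 46
```

View pics/w4c.png

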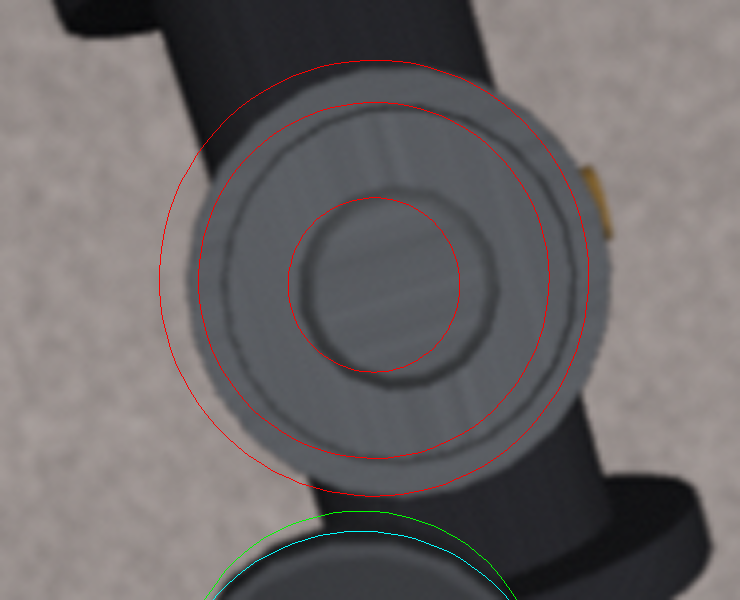

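The seat shows about +6.3 px right and +0.9 px down of the guess. Before trusting the wrist camera's sideways reading, I'll check it on the held stem, which the grip centres.

Run:
```python
from g import *
d=np.load("w4.npy",allow_pickle=True).item(); o,R,p=st()
a=np.linspace(0,2*np.pi,360); C=lambda r:np.c_[r*np.cos(a),r*np.sin(a)]
g=cv2.GaussianBlur(cv2.cvtColor(d["img"],cv2.COLOR_RGB2GRAY),(3,3),0).astype(int)
top=proj(d,p-R[:,2]*20.4+C(15)@R[:,:2].T); print("stem top pred",top.min(0).round(1),top.max(0).round(1))
rim=proj(d,p+R[:,2]*60.6+C(28.5)@R[:,:2].T); print("rim top pred",rim.min(0).round(1),rim.max(0).round(1))
vc=int(top[:,1].mean());
for v in(vc-6,vc,vc+6): print(v,g[v,280:375:1].tolist())
vr=int(rim[:,1].min())
for v in(vr+12,vr+20,vr+28): print(v,270,g[v,255:395:1].tolist())
```

```text
stem top pred [284.6 262. ] [360.5 328.1]
rim top pred [276.4 179. ] [369.8 266.8]
289 [11, 8, 6, 6, 6, 6, 5, 8, 20, 38, 56, 66, 70, 71, 71, 72, 72, 72, 72, 72, 72, 72, 72, 72, 72, 72, 72, 72, 72, 72, 72, 72, 72, 72, 72, 72, 73, 73, 72, 72, 72, 72, 72, 72, 72, 72, 72, 72, 72, 73, 73, 72, 72, 72, 72, 72, 72, 72, 72, 71, 71, 71, 71, 71, 71, 72, 71, 71, 71, 71, 71, 71, 71, 71, 71, 71, 71, 70, 68, 63, 50, 33, 15, 6, 5, 5, 6, 6, 7, 9, 12, 15, 16, 16, 16]
295 [7, 6, 5, 5, 5, 5, 5, 9, 22, 42, 59, 67, 70, 71, 72, 72, 72, 72, 72, 72, 72, 72, 72, 72, 72, 72, 72, 72, 72, 72, 72, 72, 72, 72, 72, 72, 72, 72, 72, 72, 72, 73, 72, 72, 72, 72, 72, 72, 72, 72, 72, 72, 72, 72, 72, 72, 72, 71, 71, 72, 71, 71, 71, 71, 71, 71, 72, 71, 71, 71, 71, 71, 71, 71, 71, 70, 70, 70, 69, 67, 56, 34, 14, 6, 5, 5, 5, 5, 5, 6, 8, 11, 14, 16, 16]
301 [6, 5, 5, 6, 6, 5, 5, 8, 21, 41, 58, 66, 70, 71, 71, 71, 71, 71, 71, 71, 71, 71, 72, 72, 71, 71, 72, 72, 72, 72, 72, 72, 72, 72, 72, 72, 72, 72, 72, 72, 72, 72, 72, 72, 72, 72, 72, 72, 72, 72, 72, 72, 72, 71, 71, 71, 71, 71, 71, 71, 71, 71, 71, 71, 71, 71, 71, 71, 71, 70, 
[... 1201 characters left out ...]
0, 40, 40, 40, 41, 41, 41, 41, 41, 41, 41, 41, 42, 42, 42, 42, 41, 41, 41, 41, 42, 45, 52]
207 270 [143, 144, 146, 148, 150, 151, 151, 150, 149, 147, 146, 147, 148, 149, 150, 149, 147, 146, 145, 145, 146, 147, 146, 146, 144, 133, 106, 78, 67, 69, 70, 66, 60, 57, 55, 55, 56, 56, 56, 56, 56, 56, 56, 56, 57, 57, 57, 57, 57, 58, 58, 58, 58, 59, 59, 59, 59, 59, 59, 59, 60, 61, 61, 61, 61, 61, 61, 62, 62, 62, 62, 62, 62, 62, 61, 61, 61, 61, 61, 61, 61, 60, 60, 60, 60, 60, 60, 60, 60, 60, 60, 59, 59, 59, 59, 60, 59, 59, 59, 59, 59, 59, 59, 58, 58, 59, 60, 64, 68, 69, 64, 54, 45, 41, 41, 41, 41, 40, 41, 41, 42, 46, 53, 65, 81, 98, 110, 118, 127, 136, 141, 143, 143, 144, 146, 149, 150, 150, 148, 146]
```

```bash
cat > s.py <<'E'
from h import *
def rep(zs=(),seat=(536.8,383.6),ox=-1.4,oy=.75,L=74.6):
    o,R,p=st(); w=np.cross(R[:,2],[0,0,-1]); c=p+R[:,2]*L+R[:,0]*ox+R[:,1]*oy
    print("t",round(o["t"],2),"cap-seat",(c-[*seat,152]).round(2),"rot",(R.T@w).round(4),"F",o["ft_force"].round(1),"M",o["moment"].round(2))
    for z in zs: print(z,(R.T@(np.array([*seat,152+z])-c)).round(2))
E
python3 - <<'E'
from s import *
rep((40,15))
d=np.load("w4.npy",allow_pickle=True).item()
g=cv2.cvtColor(d["img"],cv2.COLOR_RGB2GRAY)
print(g[250:275,325].tolist(),g[315:345,325].tolist(), g[172:196,324].tolist())
E
```

```text
t 15.4 cap-seat [ 54.33 -30.87  44.04] rot [-0.0044 -0.0047  0.    ] F [ 0.3  0.3 -2.7] M [-0.05 -0.04 -0.03]
40 [62.17  6.15  4.31]
15 [62.05  6.26 29.31]
[30, 31, 29, 30, 30, 30, 30, 31, 30, 30, 31, 31, 33, 37, 52, 67, 75, 76, 73, 73, 73, 72, 73, 72, 73] [71, 71, 72, 70, 71, 67, 47, 22, 18, 20, 23, 24, 28, 35, 40, 41, 32, 28, 32, 43, 47, 41, 41, 45, 46, 45, 45, 48, 53, 55] [32, 31, 32, 32, 30, 30, 29, 31, 35, 48, 66, 75, 73, 67, 61, 61, 61, 60, 61, 60, 61, 60, 61, 60]
```

```bash
sed -i 's/ox=-1.4/ox=-0.8/' s.py
echo '[[12,3,0,-0.0044,-0.0047,0],[18,3,0,0,0,0],[18,0,2,0,0,0],[13.3,0,6,0,0,0],[0,0,10,0,0,0]]' | python3 jog.py
echo '[[0,0,6,0,0,0],[0,0,0,0,0,0],[0,0,0,0,0,0],[0,0,0,0,0,0]]' | python3 jog.py
python3 -c "
from s import *
rep((12,))"
```

```text
t: 15.82
ee_pos: [533.9, 385.7, 254.8]
orientation: [0.649, 3.073, 0.005]
ft_force: [0.1, -0.1, -2.2]
width: 29.5
grasp_force: 30.0
t: 16.15
ee_pos: [537.2, 384.1, 248.0]
orientation: [0.652, 3.072, 0.003]
ft_force: [0.7, 0.4, -1.9]
width: 29.2
grasp_force: 30.0
t 16.15 cap-seat [ 1.58  0.94 21.36] rot [0.002  0.0009 0.    ] F [ 0.7  0.4 -1.9] M [-0.02  0.01 -0.02]
12 [ 1.07 -1.52  9.35]
```

```bash
echo '[[1,-1.5,4,0.002,0.001,0],[0,0,4,0,0,0],[0,0,3,0,0,0],[0,0,0,0,0,0],[0,0,0,0,0,0]]' | python3 jog.py
python3 -c "
from s import *
rep((0,))"
```

```text
t: 16.57
ee_pos: [535.1, 383.2, 236.6]
orientation: [-0.652, -3.073, 0.001]
ft_force: [-0.8, 0.3, -2.9]
width: 29.5
grasp_force: 30.0
t 16.57 cap-seat [-0.73 -0.08 10.01] rot [-0.0007 -0.0006  0.    ] F [-0.8  0.3 -2.9] M [-0.06 -0.02 -0.03]
0 [-0.64  0.38 10.  ]
```

```bash
echo '[[-0.6,0.4,1.5,0,0,0],[0,0,1.5,0,0,0],[0,0,0,0,0,0]]' | python3 jog.py
python3 -c "
from s import *
rep()"
echo '[[0,0,1,0,0,0],[0,0,1,0,0,0],[0,0,0,0,0,0]]' | python3 jog.py
python3 -c "
from s import *
rep()"
echo '[[0,0,1,0,0,0],[0,0,0,0,0,0]]' | python3 jog.py
python3 -c "
from s import *
rep()"
```

```text
t: 16.82
ee_pos: [535.8, 383.4, 233.7]
orientation: [-0.651, -3.073, 0.0]
ft_force: [-0.1, -1.4, -2.5]
width: 28.9
grasp_force: 30.0
t 16.82 cap-seat [0.03 0.16 7.11] rot [-0.0004 -0.0004  0.    ] F [-0.1 -1.4 -2.5] M [-0.01  0.05 -0.03]
t: 17.07
ee_pos: [535.8, 383.4, 231.7]
orientation: [-0.651, -3.073, 0.0]
ft_force: [-0.3, 0.0, -2.5]
width: 29.4
grasp_force: 30.0
t 17.07 cap-seat [-0.05  0.17  5.15] rot [-0.0004 -0.0004  0.    ] F [-0.3  0.  -2.5] M [-0.01  0.01 -0.03]
t: 17.23
ee_pos: [535.8, 383.4, 230.8]
orientation: [-0.651, -3.073, 0.0]
ft_force: [-0.1, -0.1, -2.4]
width: 29.0
grasp_force: 30.0
t 17.23 cap-seat [-0.02  0.19  4.22] rot [-0.0003 -0.0004  0.    ] F [-0.1 -0.1 -2.4] M [-0.02  0.03  0.03]
```

No contact at 4.2 mm, already below the lip top. I'll continue down.

```bash
echo '[[0,0,1,0,0,0],[0,0,1,0,0,0],[0,0,0,0,0,0]]' | python3 jog.py
python3 -c "
from s import *
rep()"
echo '[[0,0,1,0,0,0],[0,0,0.7,0,0,0],[0,0,0,0,0,0]]' | python3 jog.py
python3 -c "
from s import *
rep()"
```

```text
t: 17.48
ee_pos: [535.7, 383.4, 228.7]
orientation: [-0.651, -3.073, 0.001]
ft_force: [-0.0, -0.1, -2.0]
width: 29.3
grasp_force: 30.0
t 17.48 cap-seat [-0.09  0.15  2.11] rot [-0.0004 -0.0005  0.    ] F [-0.  -0.1 -2. ] M [-0.02 -0.01 -0.02]
t: 17.73
ee_pos: [535.8, 383.4, 227.1]
orientation: [-0.651, -3.073, 0.0]
ft_force: [0.7, -0.2, -2.9]
width: 29.4
grasp_force: 30.0
t 17.73 cap-seat [-0.01  0.17  0.5 ] rot [-0.0003 -0.0004  0.    ] F [ 0.7 -0.2 -2.9] M [-0.04 -0.01 -0.03]
```

```bash
echo '[[0,0,0.5,0,0,0],[0,0,0.4,0,0,0],[0,0,0,0,0,0]]' | python3 jog.py
echo '[[0,0,0,0,0,0],[0,0,0,0,0,0],[0,0,0,0,0,0],[0,0,0,0,0,0],[0,0,0,0,0,0]]' | python3 jog.py 60
echo '[[0,0,0,0,0,0],[0,0,0,0,0,0],[0,0,0,0,0,0]]' | python3 jog.py
echo '[[0,0,-10,0,0,0],[0,0,-20,0,0,0],[0,0,-30,0,0,0],[0,0,-30,0,0,0],[0,0,-20,0,0,0]]' | python3 jog.py
echo '[[-20,0,0,0,0,0],[-30,0,0,0,0,0],[-30,0,0,0,0,0],[-10,0,0,0,0,0],[0,0,0,0,0,0]]' | python3 jog.py
echo '[[0,0,0,0,0,0],[0,0,0,0,0,0],[0,0,0,0,0,0]]' | python3 jog.py
python3 - <<'E'
from s import *
o,R,p=st();print(p,o["t"])
d=ctrl.get_image("wrist");S=ctrl.get_image("scene");T=ctrl.get_image("top")
a=np.ascontiguousarray(d["img"][60:260,220:440,::-1]);b=cv2.resize(S["img"][90:170,410:510,::-1],None,fx=4,fy=4,interpolation=2)
o=np.zeros((420,800,3),np.uint8);A=cv2.resize(a,(396,360));o[:360,:396]=A;o[:320,400:800]=b
cv2.imwrite("pics/f.png",o)
print("pred wrist stem top",proj(d,[[536.0,383.3,152+95]]),"scene",proj(S,[[536.,383.3,247],[536,383.3,166]]))
E
```

```text
t: 17.98
ee_pos: [535.9, 383.5, 226.6]
orientation: [-0.652, -3.073, -0.0]
ft_force: [0.1, -0.5, -0.9]
width: 29.2
grasp_force: 30.0
t: 18.4
ee_pos: [535.9, 383.5, 226.5]
orientation: [-0.651, -3.073, -0.0]
ft_force: [0.1, 0.5, -0.3]
width: 58.4
grasp_force: 0.0
t: 18.65
ee_pos: [535.8, 383.5, 226.4]
orientation: [-0.651, -3.073, 0.0]
ft_force: [-0.5, 0.2, -0.5]
width: 60.0
grasp_force: 0.0
t: 19.07
ee_pos: [536.5, 383.9, 340.3]
orientation: [0.651, 3.071, 0.004]
ft_force: [1.3, -0.1, 0.8]
width: 59.9
grasp_force: 0.0
t: 19.48
ee_pos: [619.9, 345.7, 336.6]
orientation: [0.655, 3.072, 0.0]
ft_force: [-1.1, 0.3, -0.1]
width: 59.9
grasp_force: 0.0
t: 19.73
ee_pos: [617.0, 347.7, 336.5]
orientation: [-0.65, -3.073, 0.0]
ft_force: [-0.2, -0.0, 0.3]
width: 60.3
grasp_force: 0.0
[616.9946485  347.66258109 336.53830924] 19.7333
pred wrist stem top [[323.35739314  74.56150714]] scene [[472.06069254 117.33465726]
 [462.45936418 142.41026348]]
```

The force dropped at TCP z = 226.6, which matches 152 + 74.6, so the cap is home. I've used all 10 pictures, so the check is numeric: difference the scene images around the neck and compare with the model silhouette.

Run:
```python
from s import *
from scipy.optimize import minimize
S=ctrl.get_image("scene");A=cv2.imread("pics/scene0.png").astype(int);B=S["img"][:,:,::-1].astype(int)
m=(np.abs(A-B).max(2)>25).astype(np.uint8)
m[:100]=0;m[165:]=0;m[:,:440]=0;m[:,495:]=0
a=np.linspace(0,2*np.pi,60)
def sil(x,y,z):
    k=np.zeros((400,640),np.uint8)
    def hull(L):
        P=np.vstack([np.c_[x+r*np.cos(a),y+r*np.sin(a),np.full(60,z+h)] for r,h in L])
        cv2.fillConvexPoly(k,np.round(cv2.convexHull(proj(S,P).astype(np.float32))*16).astype(np.int32),1,shift=4)
    hull([(15,25),(15,95)]);return k   # stem only
best=[]
for v in range(100,150,4): print(v,np.where(m[v,440:495])[0][[0,-1]]+440 if m[v,440:495].any() else None, (lambda w: w[[0,-1]] if len(w) else None)(np.where(sil(536,383.3,152)[v])[0]))
```

```text
100 [469 483] None
104 [477 487] None
108 [476 486] None
112 [475 484] None
116 [468 483] [466 478]
120 [463 481] [464 478]
124 [462 479] [462 477]
128 [460 474] [461 475]
132 [459 472] [459 473]
136 [457 471] [458 472]
140 [452 469] [458 470]
144 [449 470] [464 466]
148 [450 471] None
```

The stem matches the predicted upright, seated silhouette to within about 1 px. I'll hand it in.

```bash
python3 -c "
from workcell import ctrl
print(ctrl.close_job())"
```

```text
the job is handed in; nothing more can be done
None
```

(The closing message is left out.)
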